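# Make up the gluing weight on the spring scale

## Robot

A 6-joint arm with a two-finger parallel gripper is mounted at the origin on the work surface. World frame = base frame: x ahead of the robot, y to its left, z up, the work surface at z = 0. Lengths are in m, angles in rad, forces in N, time in s.
With the tool pointing down it reaches from about 0.325 to 0.75 m from the base axis. Payload 7.6 kg.
Tool frame: the origin (TCP) lies at the very end of the fingers, on their centre line; the grasp point (between the pads) lies 19 mm behind it; z points along the fingers, y is the line along which they close (so a half turn about z gives the same grasp; the last joint's range is limited). The gripper opens to 85 mm and grips with 20 to 120 N. Pads are 22 mm wide; open, the fingers measure 114 mm over their backs; the gripper's body (76 mm by 85 mm) begins 54 mm behind the grasp point. The pads swing forward as they close: fully open they stand 13 mm farther back than shut.
Start: joints at [-1.38, 0.052, 1.401, -0, 1.689, -0.07], TCP at [0.135, -0.507, 0.231] pointing down, gripper open.
Joint ranges: [-2.9, 2.9], [-0.91, 2.17], [0.12, 2.37], [-1.06, 4.2], [0.26, 2.73], [-2.93, 2.93]. Speed limits (rad/s): [2.57, 2.57, 3.01, 3.14, 3.14, 3.14].

## Interface

Orientations are given as a unit quaternion [x, y, z, w].
In Python, from station import arm gives the robot as it stands.
- The arm moves only by the shell command python3 jog.py 'ROWS' [FORCE]. ROWS is 1 to 10 rows, one to a line, with the numbers parted by spaces; each row has 5 numbers: dx, dy, dz in parts of the range, where 1.0 means 0.8 m, then a turn about the tool's z in normalised numbers (1 is 2 pi rad), then the finger opening in m; each row is the pose to reach, as a shift and turn from the pose commanded when the command began, along the tool's axes at that moment; what a row does not reach only later rows make up. A row lasts 1/8 s, in which the tool goes at most 0.0625 m and 0.188 rad, less where a joint would pass 70% of its speed; a pose out of reach is approached as far as the arm can. The fingers move at their own pace and stop on an object; FORCE is the grip in N (left out, the last holds). Time passes only in rows, so rows that do not move let the fingers close. It prints the time, the measured TCP pose, the force, the opening and the grip force at its end. Input that does not fit is refused with a message, and nothing moves.
- arm.state(): the state, without advancing time (a new reading comes with each control period).
- arm.get_image(name): name is "scene" or "top" or "wrist"; returns a dict with "img" (400x640x3 uint8, red, green, blue), "fx", "fy", "cx", "cy" (pixels), "pose" (4x4, takes a point from camera to world coordinates). Camera axes: x right, y up, looking along -z (the intrinsics and any distortion apply to the point x, -y, -z); pixel columns grow to the right and rows downward; lengths in m; the calibration is good to about 2 mm. A picture is of the moment at which its call begins. There is no depth.
- arm.finish_job(): hands the job in; it is judged then, once.
The state is a dict: "t": time; "joints": joint angles; "joint_vel": joint speeds; "joint_efforts": joint torques, N m; "tool_pos": TCP position; "eef_rot": TCP orientation; "force": force on the tool from outside, world axes, zero at the start; "wrist_torque": the same for the moment, N m; "opening": finger opening in m; "gripper_force": force on a finger pad.
Only numpy, scipy, OpenCV 4.12 (cv2) and the standard library are available. Lean on these libraries where they do the work, as an engineer would, in place of code of your own. Each camera call takes 0.05 s, during which the arm holds its last target. There are 200 camera calls.

## Task

Make up the weight for gluing the heel riser: take the heavy washers from the mat one at a time and lower each over the centre post of the spring scale's pan, flat down and let go, until the pan's pointer has sunk to the mark; then stop, leaving the washers not needed where they lie. Ease each washer on by feel: do not drop it onto the pan, and do not lean the pan down onto its bottom stop. Leave the other things on the bench alone.

Things in the scene. Friction and masses are not known exactly. Their poses are not given: they have to be found in the camera images.
- scale: Spring scale: grey housing 150 x 150 x 45 mm, fixed to the worktop, carrying a sprung round pan on a short sleeve. Origin: centre of the housing's underside, z up. The pan is a flat steel disc, 136 mm across, 3 mm thick, with an upright steel post in its middle: 25 mm in diameter, 52 mm high above the pan's upper face, 1.5 mm chamfer. Washers go over the post with 1.5 mm play all round.
- pan_place (a point): Point fixed on the housing 120 mm above its origin: nominal centre of the pan's upper face when joint pan is 0 (the face is lower by the joint value). The pan hangs loosely: its post stands up to 5 mm in the housing's x and up to 5 mm in its y away from this point, differently every time but constant during a job. This offset is not tracked: find it by feel or by eye.
- gauge_mark (a point): The mark: a raised full-width black bar on the graduated +x face of the white gauge plate (36 mm wide, 6 mm thick, top 132 mm above the worktop) that stands 97 mm from the housing's origin on its -y side; small steel index block and brass screw beside it. Gauge lines are 5 mm apart. A black pointer on the pan's edge runs down the gauge.
- pan (a joint): How far the sprung pan has sunk, in m, from its top stop (0) to its bottom stop (0.054). The pointer meets the mark at 0.029. The spring is 168 N/m, damped: each washer sinks the pan 10 mm, pressing with 1 N sinks it 6 mm. Empty, it settles somewhere between 0.002 and 0.016, as the tare was left; two or three washers bring it to the mark.
- mat: Black rubber parts mat, 210 x 210 x 3 mm, fixed flat on the worktop, with the four washers lying on it about 104 mm apart in a square. Origin: centre of its underside.
- washer1: Heavy plain steel washer (M27 thick series, like the other three): 60 mm outside, 28 mm hole, 10 mm thick, 172 g. Origin: centre of its underside, z up through the hole. Starts lying flat on the parts mat.
- washer2: Heavy plain steel washer (M27 thick series, like the other three): 60 mm outside, 28 mm hole, 10 mm thick, 172 g. Origin: centre of its underside, z up through the hole. Starts lying flat on the parts mat.
- washer3: Heavy plain steel washer (M27 thick series, like the other three): 60 mm outside, 28 mm hole, 10 mm thick, 172 g. Origin: centre of its underside, z up through the hole. Starts lying flat on the parts mat.
- washer4: Heavy plain steel washer (M27 thick series, like the other three): 60 mm outside, 28 mm hole, 10 mm thick, 172 g. Origin: centre of its underside, z up through the hole. Starts lying flat on the parts mat.
- clipboard: Bystander: wooden spring-clip board 150 x 230 x 6 mm with a steel clip pinning a grey plastic heel riser, 35 mm high in all. Origin: centre of its underside.
- buckle: Bystander: ratchet buckle, 30 x 62 mm, 26 mm high. Origin: centre of its underside.
- setter: Bystander: turned brass grommet setter standing on its foot, 34 mm across, 92 mm high. Origin: centre of its underside.
- brush: Bystander: stiff bristle brush with an ash handle, bristles down, 245 mm long along its x, 45 mm wide, 43 mm high. Origin: on the worktop level, where head and handle meet.

How it is judged:
On the way, in this order (a step that is already met when the one before it is completed fails the run):
1. one washer, and no other, lies flat on the pan over the post, let go, and the pan is at rest (contact force between the fingers and anything else below 0.1 N and velocity of joint pan between -0.01 and 0.01 m/s and (((horizontal distance between washer1 and scale below 0.012 m and z of washer1 in the frame of scale below 0.115 m) and horizontal distance between each of washer2, washer3, washer4 and scale above 0.09 m) or (horizontal distance between each of washer1, washer3, washer4 and scale above 0.09 m and (horizontal distance between washer2 and scale below 0.012 m and z of washer2 in the frame of scale below 0.115 m)) or (horizontal distance between each of washer1, washer2, washer4 and scale above 0.09 m and (horizontal distance between washer3 and scale below 0.012 m and z of washer3 in the frame of scale below 0.115 m)) or (horizontal distance between each of washer1, washer2, washer3 and scale above 0.09 m and (horizontal distance between washer4 and scale below 0.012 m and z of washer4 in the frame of scale below 0.115 m)))), for 0.2 s.
2. two washers, and no other, lie flat on the pan over the post, let go, and the pan is at rest (contact force between the fingers and anything else below 0.1 N and velocity of joint pan between -0.01 and 0.01 m/s and (((horizontal distance between washer1 and scale below 0.012 m and z of washer1 in the frame of scale below 0.115 m) and (horizontal distance between washer2 and scale below 0.012 m and z of washer2 in the frame of scale below 0.115 m) and horizontal distance between each of washer3, washer4 and scale above 0.09 m) or ((horizontal distance between washer1 and scale below 0.012 m and z of washer1 in the frame of scale below 0.115 m) and horizontal distance between each of washer2, washer4 and scale above 0.09 m and (horizontal distance between washer3 and scale below 0.012 m and z of washer3 in the frame of scale below 0.115 m)) or ((horizontal distance between washer1 and scale below 0.012 m and z of washer1 in the frame of scale below 0.115 m) and horizontal distance between each of washer2, washer3 and scale above 0.09 m and (horizontal distance between washer4 and scale below 0.012 m and z of washer4 in the frame of scale below 0.115 m)) or (horizontal distance between each of washer1, washer4 and scale above 0.09 m and (horizontal distance between washer2 and scale below 0.012 m and z of washer2 in the frame of scale below 0.115 m) and (horizontal distance between washer3 and scale below 0.012 m and z of washer3 in the frame of scale below 0.115 m)) or (horizontal distance between each of washer1, washer3 and scale above 0.09 m and (horizontal distance between washer2 and scale below 0.012 m and z of washer2 in the frame of scale below 0.115 m) and (horizontal distance between washer4 and scale below 0.012 m and z of washer4 in the frame of scale below 0.115 m)) or (horizontal distance between each of washer1, washer2 and scale above 0.09 m and (horizontal distance between washer3 and scale below 0.012 m and z of washer3 in the frame of scale below 0.115 m) and (horizontal distance between washer4 and scale below 0.012 m and z of washer4 in the frame of scale below 0.115 m)))), for 0.2 s.
At the end, for the whole second after the job is handed in: The pan is at rest at the mark or past it by no more than one washer's worth (sunk 27.5 to 40.5 mm); every washer lies flat (within 0.1 rad), either in the stack over the post or still on the mat within 20 mm of where it began (velocity of joint pan between -0.01 and 0.01 m/s and value of joint pan between 0.0275 and 0.0405 m and angle between each of washer1, washer2, washer3, washer4's own z axis and vertical below 0.1 rad and ((horizontal distance between washer1 and scale below 0.012 m and z of washer1 in the frame of scale below 0.115 m) or distance of washer1 from where it was at the start of the episode below 0.02 m) and ((horizontal distance between washer2 and scale below 0.012 m and z of washer2 in the frame of scale below 0.115 m) or distance of washer2 from where it was at the start of the episode below 0.02 m) and ((horizontal distance between washer3 and scale below 0.012 m and z of washer3 in the frame of scale below 0.115 m) or distance of washer3 from where it was at the start of the episode below 0.02 m) and ((horizontal distance between washer4 and scale below 0.012 m and z of washer4 in the frame of scale below 0.115 m) or distance of washer4 from where it was at the start of the episode below 0.02 m)); the robot touches nothing.
It fails at once if the pan is pressed down to its bottom stop (sunk more than 52 mm) (value of joint pan above 0.052 m).
It fails at once if a washer is dropped onto the pan or the pan is struck (driven down faster than 0.2 m/s) (velocity of joint pan above 0.2 m/s).
It fails at once if another thing on the bench is moved by more than 15 mm or the setter is tipped (distance of any of clipboard, buckle, setter, brush from where it was at the start of the episode above 0.015 m or angle between setter's own z axis and vertical above 0.3 rad).
It also fails if it takes over 72 s, if anything falls off the work surface, if the arm or the gripper's body presses on something with over 40 N, if the wrist force passes 120 N, or if a joint passes its speed limit or range.

## Working session

There is one attempt and no reset: what is moved stays moved. The work goes in short steps, Python scripts to look and compute and a shell command to move; the robot and the scene stay as the last step left them, time stands still between calls to the robot, and variables do not carry over. Pictures are saved under pics/ and viewed, at most 10 in all, crops included, and the job is handed in when it is done.

```bash
ls; mkdir -p pics; python3 - <<'E'
from station import arm
import cv2,numpy as np,pickle
for n in ["scene","top"]:
    d=arm.get_image(n); cv2.imwrite(f"pics/{n}0.png",d["img"][:,:,::-1]); pickle.dump(d,open(n+"0.pkl","wb"))
    print(n,d["fx"],d["fy"],d["cx"],d["cy"],[k for k in d],np.round(d["pose"],4).tolist())
s=arm.state();print(s)
E
```

```text
jog.py
pics
station.py
scene 503.58082129466703 503.58082129466703 317.0608298392928 194.8867892346965 ['img', 'fx', 'fy', 'cx', 'cy', 'pose'] [[0.7915, -0.4976, 0.3549, 0.9527], [0.6111, 0.6374, -0.4693, -0.4983], [0.0073, 0.5883, 0.8086, 0.9089], [0.0, 0.0, 0.0, 1.0]]
top 412.7652094055509 412.7652094055509 319.48532242277855 198.17255760680118 ['img', 'fx', 'fy', 'cx', 'cy', 'pose'] [[0.0006, 0.9855, -0.1699, 0.4403], [-0.9998, -0.0031, -0.0214, -0.0238], [-0.0216, 0.1699, 0.9852, 1.0707], [0.0, 0.0, 0.0, 1.0]]
{'t': 0.1, 'joints': array([-1.38030917e+00,  5.27975396e-02,  1.40162036e+00, -6.92973931e-06,
        1.68858532e+00, -7.02767433e-02]), 'joint_vel': array([-0.00049586, -0.00043651, -0.0015631 ,  0.00041025,  0.00154471,
        0.00155002]), 'joint_efforts': array([ 1.09789016e-03, -3.82582176e+01, -3.60986495e+01, -6.78135802e-05,
        4.80952251e-03, -1.29903307e-05]), 'tool_pos': array([ 0.135337  , -0.50698403,  0.23054564]), 'eef_rot': array([ 9.91512114e-01,  1.30012426e-01, -4.58006045e-05, -7.03802882e-04]), 'force': array([-0.23731101,  0.09945437, -0.21521119]), 'wrist_torque': array([-0.02429458,  0.00260752,  0.05566016]), 'gripper_force': 0.0, 'opening': 0.08574934534407044}
```

View pics/scene0.png

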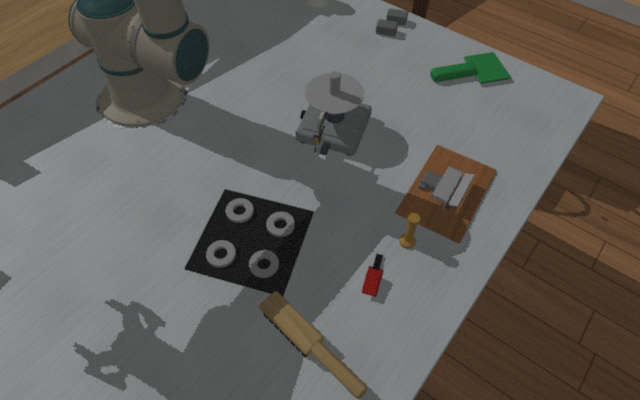

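View pics/top0.png

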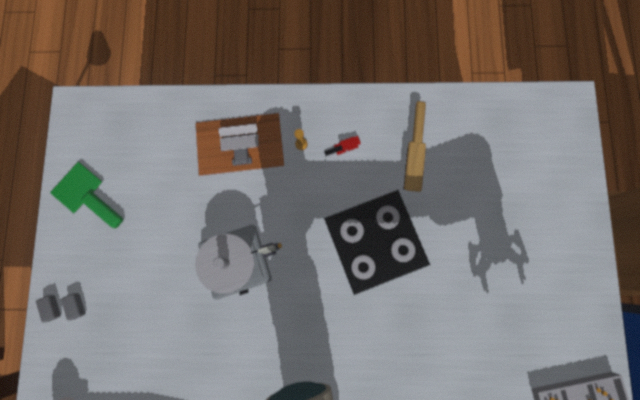

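The scene picture shows the four washers on the mat at about (240,210), (280,223), (220,253), (264,263), with the pan at (334,93) and the post top at (335,74). In the top picture the washers are at (352,231), (388,217), (363,267), (403,250), the pan is at (225,263), and the gauge is right of the pan at about (265,250).

```bash
cat > h.py <<'E'
import numpy as np,cv2
from station import arm
from scipy.spatial.transform import Rotation as R
def ray(d,u,v):
    P=d["pose"]; r=P[:3,:3]@np.array([(u-d["cx"])/d["fx"],-(v-d["cy"])/d["fy"],-1.]); return P[:3,3],r/np.linalg.norm(r)
def onz(d,u,v,z):
    o,r=ray(d,u,v); return o+r*(z-o[2])/r[2]
def tri(*obs):
    A=np.zeros((3,3));b=np.zeros(3)
    for d,u,v in obs:
        o,r=ray(d,u,v);M=np.eye(3)-np.outer(r,r);A+=M;b+=M@o
    return np.linalg.solve(A,b)
def proj(d,p):
    q=np.linalg.inv(d["pose"])@np.r_[p,1]; return d["cx"]+d["fx"]*q[0]/-q[2], d["cy"]+d["fy"]*q[1]/q[2]
def tool(p):  # world point -> tool axes
    s=arm.state(); return R.from_quat(s["eef_rot"]).inv().apply(np.asarray(p)-s["tool_pos"])
E
cat > m.py <<'E'
from h import *
import pickle
for n,mr in [("scene",(175,180,325,300)),("top",(310,180,440,305))]:
    d=pickle.load(open(n+"0.pkl","rb")); im=d["img"]; x0,y0,x1,y1=mr
    g=cv2.cvtColor(im,cv2.COLOR_RGB2GRAY)
    dark=(g<55).astype(np.uint8); sub=np.zeros_like(dark); sub[y0:y1,x0:x1]=dark[y0:y1,x0:x1]
    sub=cv2.morphologyEx(sub,cv2.MORPH_OPEN,np.ones((3,3)))
    cs,_=cv2.findContours(sub,cv2.RETR_EXTERNAL,cv2.CHAIN_APPROX_NONE); c=max(cs,key=cv2.contourArea)
    hull=cv2.convexHull(c); m=np.zeros_like(dark); cv2.fillPoly(m,[hull],1); m=cv2.erode(m,np.ones((5,5)))
    ap=cv2.approxPolyDP(hull,8,True)[:,0]; print(n,"mat",[onz(d,*p,.003)[:2].round(3).tolist() for p in ap])
    w=(m & (g>62)).astype(np.uint8)
    cs,_=cv2.findContours(w,cv2.RETR_EXTERNAL,cv2.CHAIN_APPROX_NONE)
    for c in cs:
        if cv2.contourArea(c)<100: continue
        e=cv2.fitEllipse(c); P=np.array([onz(d,*q,.011)[:2] for q in c[:,0]])
        print(n,np.round(e[0],1),np.round(e[1],1),"ctr",onz(d,*e[0],.011)[:2].round(4),"ext",np.ptp(P,0).round(3))
a=cv2.imread("pics/scene0.png")[40:180,270:400];b=cv2.imread("pics/top0.png")[210:310,180:300]
o=np.hstack([cv2.resize(a,(390,420),interpolation=2),cv2.resize(b,(404,420),interpolation=2)[:,:404]]);cv2.imwrite("pics/crop.png",o)
E
python3 m.py
```

```text
scene mat [[0.385, -0.089], [0.573, -0.014], [0.649, -0.202], [0.46, -0.28]]
scene [263.1 263.1] [26.5 28.6] ctr [ 0.5768 -0.1777] ext [0.06  0.059]
scene [220.3 252.9] [25.7 29.6] ctr [ 0.4929 -0.2135] ext [0.061 0.061]
scene [279.8 223.3] [24.1 27.8] ctr [ 0.542  -0.0845] ext [0.061 0.061]
scene [239.  209.6] [23.2 27.7] ctr [ 0.4501 -0.1119] ext [0.063 0.061]
top mat [[0.643, -0.207], [0.454, -0.274], [0.384, -0.088], [0.572, -0.018]]
top [362.9 266.9] [23.9 24.5] ctr [ 0.4464 -0.1107] ext [0.06  0.061]
top [402.9 249.9] [24.  24.5] ctr [ 0.4891 -0.2128] ext [0.061 0.061]
top [351.6 230.8] [22.8 23.5] ctr [ 0.5377 -0.0833] ext [0.059 0.059]
top [387.5 217.5] [21.7 23.3] ctr [ 0.572  -0.1761] ext [0.06  0.054]
```

View pics/crop.png

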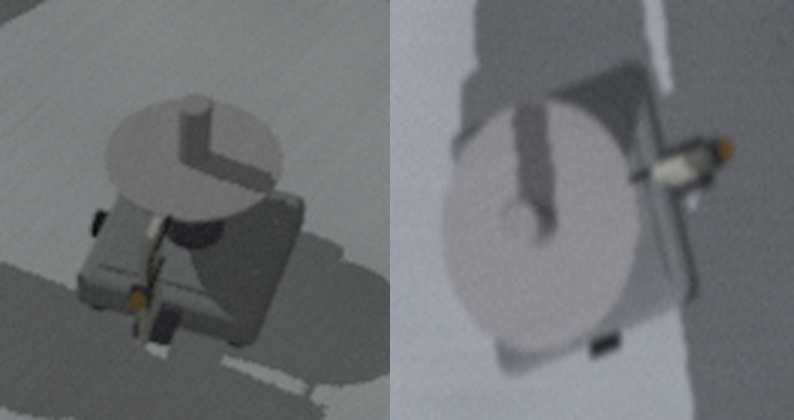

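The crop shows the post top at scene (335.7,74) and top (219,262), with the pan disc clear in both views. The two cameras put the washers 4 mm apart in x, so I'll average them and refine with the wrist camera.

```bash
cat > m2.py <<'E'
from h import *
import pickle
S,T=[pickle.load(open(n+"0.pkl","rb")) for n in("scene","top")]
print("posttop",tri((S,335.7,74),(T,219.2,262.4)).round(4), [onz(d,*p,.162)[:2].round(4) for d,p in((S,(335.7,74)),(T,(219.2,262.4)))])
for n,d,x0,y0,x1,y1,seed in(("s",S,270,40,400,180,(320,98)),("t",T,180,210,300,310,(205,255))):
    im=cv2.GaussianBlur(d["img"],(3,3),0); m=np.zeros((402,642),np.uint8)
    cv2.floodFill(im.copy(),m,seed,0,(9,9,9),(9,9,9),cv2.FLOODFILL_FIXED_RANGE|cv2.FLOODFILL_MASK_ONLY|(255<<8)|4)
    m=m[1:-1,1:-1]; c=max(cv2.findContours(m,cv2.RETR_EXTERNAL,cv2.CHAIN_APPROX_NONE)[0],key=cv2.contourArea)
    e=cv2.fitEllipse(cv2.convexHull(c)); P=np.array([onz(d,*q,.11)[:2] for q in c[:,0]])
    print(n,np.round(e[0],1),np.round(e[1],1),onz(d,*e[0],.11)[:2].round(4),np.ptp(P,0).round(3))
W=np.array([[.4483,-.1113],[.491,-.2132],[.540,-.084],[.5744,-.177]])
for w in W: print("washer tool",tool([*w,.12]).round(4))
for (u,v) in ((270,254),(275,245)): print(onz(T,u,v,.13)[:2].round(3))
E
python3 m2.py
```

```text
posttop [0.4569 0.2156 0.168 ] [array([0.4545, 0.2238]), array([0.4551, 0.2152])]
s [334.6  92.9] [41.4 62.5] [0.4565 0.2202] [0.152 0.143]
t [223.5 264.9] [57.1 60.5] [0.4504 0.2188] [0.137 0.135]
washer tool [ 0.4044 -0.3015  0.111 ]
washer tool [ 0.4194 -0.192   0.1109]
washer tool [ 0.5    -0.3042  0.111 ]
washer tool [ 0.5093 -0.2055  0.1109]
[0.474 0.109]
[0.495 0.098]
```

Careful with the scale: shifts go in shares of 0.8 m and turns go in shares of 2 pi rad. That gives: 0.404 m / 0.8 = 0.505, -0.3015 m / 0.8 = -0.3769.

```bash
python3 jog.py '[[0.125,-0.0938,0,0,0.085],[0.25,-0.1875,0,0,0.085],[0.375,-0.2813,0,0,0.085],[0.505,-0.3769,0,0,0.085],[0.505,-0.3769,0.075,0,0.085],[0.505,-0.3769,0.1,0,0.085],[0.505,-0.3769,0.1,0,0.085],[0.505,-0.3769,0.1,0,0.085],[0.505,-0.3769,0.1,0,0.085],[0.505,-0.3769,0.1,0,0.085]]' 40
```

```text
refused: ROWS must be rows one to a line, with the numbers parted by spaces. Nothing was moved.
```

Nothing moved. I misread the format; it is rows one to a line, with the numbers parted by spaces. Resending.

```bash
python3 jog.py '0.125 -0.0938 0 0 0.085
0.25 -0.1875 0 0 0.085
0.375 -0.2813 0 0 0.085
0.505 -0.3769 0 0 0.085
0.505 -0.3769 0.075 0 0.085
0.505 -0.3769 0.1 0 0.085
0.505 -0.3769 0.1 0 0.085
0.505 -0.3769 0.1 0 0.085
0.505 -0.3769 0.1 0 0.085
0.505 -0.3769 0.1 0 0.085' 40
cat > w.py <<'E'
from h import *
import sys,pickle
d=arm.get_image("wrist"); cv2.imwrite(f"pics/{sys.argv[1]}.png",d["img"][:,:,::-1]); pickle.dump(d,open(sys.argv[1]+".pkl","wb"))
s=arm.state(); Rt=R.from_quat(s["eef_rot"])
print(s["tool_pos"].round(4),Rt.as_matrix().round(3).tolist(),"cam in tool",Rt.inv().apply(d["pose"][:3,3]-s["tool_pos"]).round(4),(Rt.as_matrix().T@d["pose"][:3,:3]).round(3).tolist(),d["fx"],d["cx"],d["cy"])
E
python3 w.py w1
```

```text
t: 1.35
tool_pos: [0.4479, -0.1114, 0.1507]
eef_rot: [0.991, 0.131, -0.001, -0.0]
force: [-0.3, 0.2, 0.7]
opening: 0.0852
gripper_force: 0.0
[ 0.4477 -0.1123  0.1514] [[0.966, 0.258, -0.0], [0.258, -0.966, -0.0], [-0.001, 0.0, -1.0]] cam in tool [ 0.0853 -0.0014 -0.1408] [[0.001, 0.945, 0.327], [1.0, -0.0, -0.001], [-0.001, 0.327, -0.945]] 318.8311205812707 318.11242904199554 197.56155454923282
```

View pics/w1.png

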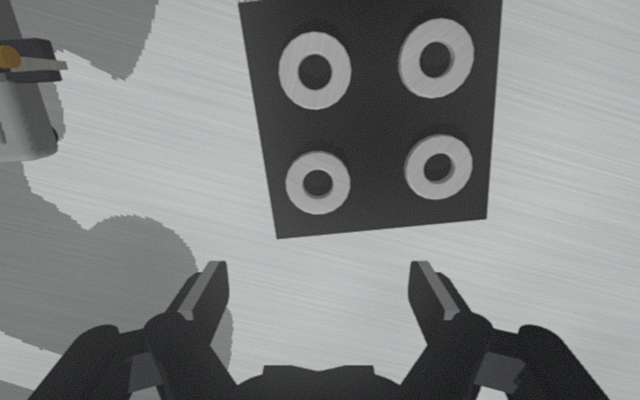

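The wrist view shows all four washers: (315,70), (436,58), (318,183) nearest the tool's line, and (438,167). The fingers are symmetric about column 318.

```bash
cat > mw.py <<'E'
from h import *
import sys,pickle
d=pickle.load(open(sys.argv[1]+".pkl","rb")); im=d["img"]; g=cv2.cvtColor(im,cv2.COLOR_RGB2GRAY)
# washer holes: dark blobs fully enclosed by bright ring
b=(g>100).astype(np.uint8); cs,h=cv2.findContours(b,cv2.RETR_CCOMP,cv2.CHAIN_APPROX_NONE)
for c,hh in zip(cs,h[0]):
    if hh[3]<0 and 1500<cv2.contourArea(c)<9000:
        e=cv2.fitEllipse(cv2.convexHull(c)); P=np.array([onz(d,*q,.010)[:2] for q in c[:,0]]).astype(np.float32)
        (x,y),r=cv2.minEnclosingCircle(P); print(np.round(e[0],1),"outer c",onz(d,*e[0],.010)[:2].round(4),"circ",round(x,4),round(y,4),"r",round(r,4))
    if hh[3]>=0 and 250<cv2.contourArea(c)<3000:
        e=cv2.fitEllipse(c); print("   hole",np.round(e[0],1),onz(d,*e[0],.013)[:2].round(4),np.round(e[1],1))
print(tool([0.4483,-.1113,0]))
E
python3 mw.py w1
```

```text
[317.3 182.9] outer c [ 0.4491 -0.1101] circ 0.4481 -0.1102 r 0.0305
   hole [317.4 183.3] [ 0.4496 -0.1101] [28.4 30.7]
[438.4 167. ] outer c [ 0.492  -0.2123] circ 0.4908 -0.2127 r 0.0306
   hole [437.9 167.8] [ 0.4916 -0.2108] [28.4 31.7]
[314.4  70.3] outer c [ 0.5417 -0.0829] circ 0.5407 -0.083 r 0.0301
   hole [314.5  71.7] [ 0.5405 -0.0833] [34.4 36.4]
[436.  58.] outer c [ 0.5763 -0.1761] circ 0.5753 -0.176 r 0.0308
   hole [435.3  59.6] [ 0.5746 -0.1751] [33.2 37. ]
[ 0.00087465 -0.0008431   0.15138267]
```

In the tool's units: 0.148 m / 0.8 = 0.185, -0.001 m / 0.8 = -0.0013.

```bash
python3 jog.py '0.0013 -0.0013 0.0625 0 0.076
0.0013 -0.0013 0.125 0 0.076
0.0013 -0.0013 0.1625 0 0.076
0.0013 -0.0013 0.1775 0 0.076
0.0013 -0.0013 0.185 0 0.076
0.0013 -0.0013 0.185 0 0.076
0.0013 -0.0013 0.185 0 0.076'
python3 w.py w2
```

```text
t: 2.28
tool_pos: [0.4495, -0.111, 0.0045]
eef_rot: [0.992, 0.13, 0.001, 0.001]
force: [1.0, -0.4, 0.7]
opening: 0.0761
gripper_force: 0.0
[ 0.4494 -0.1108  0.0044] [[0.966, 0.258, 0.002], [0.258, -0.966, -0.001], [0.002, 0.001, -1.0]] cam in tool [ 0.0848 -0.0004 -0.1417] [[-0.001, 0.945, 0.326], [1.0, 0.001, -0.001], [-0.002, 0.326, -0.945]] 318.8311205812707 318.11242904199554 197.56155454923282
```

View pics/w2.png

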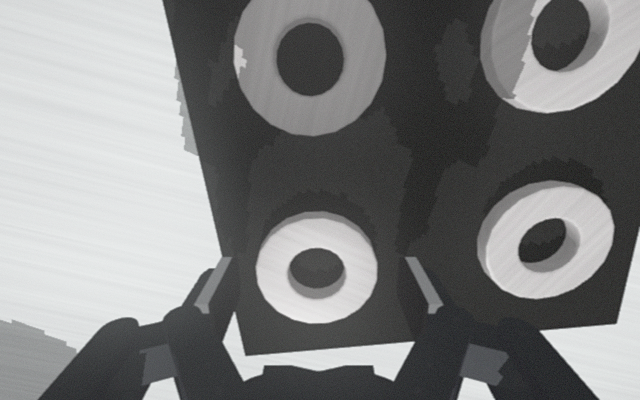

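The fingers straddle the washer at (317,268), with their tips at row 257.

In the tool's units: 0.0025 m / 0.8 = 0.0031.

```bash
python3 jog.py '0 0 0.0031 0 0.076
0 0 0.0031 0 0.066
0 0 0.0031 0 0.05
0 0 0.0031 0 0.05
0 0 0.0031 0 0.05
0 0 0.0031 0 0.05
0 0 0.0031 0 0.05' 40
```

```text
t: 3.2
tool_pos: [0.4489, -0.1105, 0.0014]
eef_rot: [0.992, 0.13, 0.0, -0.0]
force: [-2.1, 0.8, 5.1]
opening: 0.0577
gripper_force: 42.0
```

```bash
python3 jog.py '0 0 -0.0063 0 0.05
0 0 -0.025 0 0.05
0 0 -0.0625 0 0.05
0 0 -0.125 0 0.05
0 0 -0.1875 0 0.05
0 0 -0.1875 0 0.05' 
python3 w.py w3
```

```text
t: 3.95
tool_pos: [0.4509, -0.1113, 0.1563]
eef_rot: [0.991, 0.13, 0.004, 0.002]
force: [-0.2, 0.8, -1.4]
opening: 0.0576
gripper_force: 43.4
[ 0.4496 -0.1109  0.1532] [[0.966, 0.258, 0.005], [0.258, -0.966, -0.002], [0.004, 0.003, -1.0]] cam in tool [ 0.0853 -0.0002 -0.1449] [[-0.001, 0.947, 0.322], [1.0, 0.002, -0.004], [-0.004, 0.322, -0.947]] 318.8311205812707 318.11242904199554 197.56155454923282
```

View pics/w3.png

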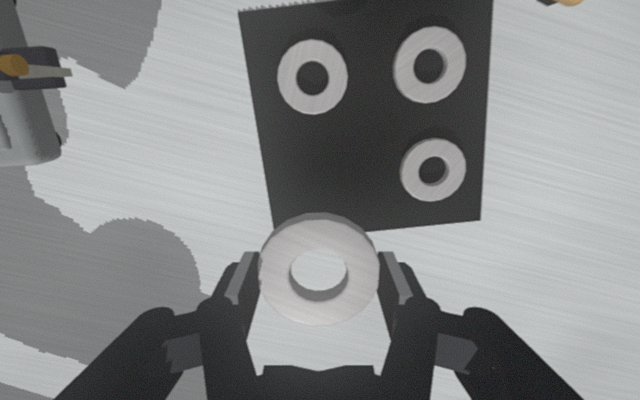

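The lifted washer is held level, with its hole at (319,268); the other three are undisturbed.

In the tool's units: -0.315 m / 0.8 = -0.3938, -0.08 m / 0.8 = -0.1.

```bash
python3 jog.py '0 -0.025 -0.0625 0 0.05
0.0125 -0.1 -0.1 0 0.05
0.025 -0.175 -0.1 0 0.05
0.0375 -0.25 -0.1 0 0.05
0.05 -0.325 -0.1 0 0.05
0.05 -0.3938 -0.1 0 0.05
0.05 -0.3938 -0.1 0 0.05
0.05 -0.3938 -0.1 0 0.05
0.05 -0.3938 -0.1 0 0.05' 
python3 w.py w4
```

```text
t: 5.12
tool_pos: [0.4063, 0.203, 0.2302]
eef_rot: [0.992, 0.129, -0.0, 0.0]
force: [0.7, 1.5, -2.5]
opening: 0.0572
gripper_force: 44.2
[0.4064 0.203  0.2304] [[0.967, 0.256, -0.001], [0.256, -0.967, -0.001], [-0.001, 0.0, -1.0]] cam in tool [ 0.0848 -0.0006 -0.1413] [[-0.0, 0.945, 0.327], [1.0, 0.001, -0.001], [-0.002, 0.327, -0.945]] 318.8311205812707 318.11242904199554 197.56155454923282
```

View pics/w4.png

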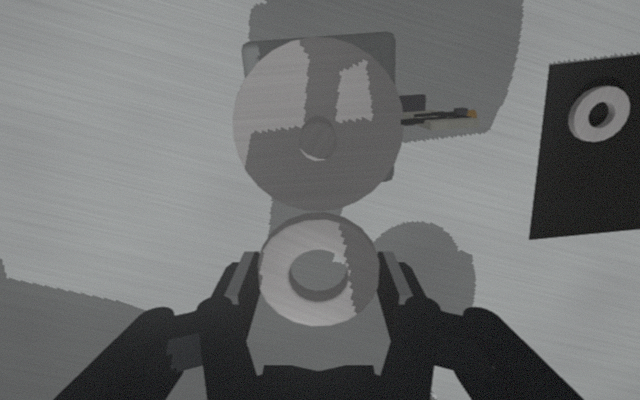

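The post top is at (318,139) on the pan (columns 234–402), and the held washer's hole is at (319,268). Next I'll measure the post more finely.

```bash
cat > mp.py <<'E'
from h import *
import sys,pickle
d=pickle.load(open(sys.argv[1]+".pkl","rb")); u0,v0=int(sys.argv[2]),int(sys.argv[3]); zt=float(sys.argv[4])
g=cv2.cvtColor(d["img"],cv2.COLOR_RGB2GRAY); k=4
def hough(c,r,rm,p):
    s=cv2.resize(g[max(c[1]-r,0):c[1]+r,c[0]-r:c[0]+r],None,fx=k,fy=k,interpolation=cv2.INTER_CUBIC)
    o=cv2.HoughCircles(cv2.GaussianBlur(s,(7,7),0),cv2.HOUGH_GRADIENT_ALT,1,10,param1=60,param2=p,minRadius=rm[0]*k,maxRadius=rm[1]*k)
    return [] if o is None else [(x/k+c[0]-r,y/k+max(c[1]-r,0),q/k) for x,y,q in o[0]]
for x,y,r in hough((u0,v0),32,(10,24),.3)[:4]: print("post",round(x,1),round(y,1),round(r,1),onz(d,x,y,zt)[:2].round(4),"tool",tool(onz(d,x,y,zt)).round(4))
for x,y,r in hough((u0,v0-15),110,(70,100),.2)[:3]: print("pan",round(x,1),round(y,1),round(r,1),onz(d,x,y,zt-.052)[:2].round(4))
for x,y,r in hough((319,268),75,(18,70),.1)[:4]: print("held",round(x,1),round(y,1),round(r,1))
s=cv2.resize(g[v0-45:v0+45,u0-50:u0+50],None,fx=6,fy=6,interpolation=cv2.INTER_CUBIC);cv2.imwrite("pics/pc_"+sys.argv[1]+".png",cv2.equalizeHist(s))
E
python3 mp.py w4 318 139 .160
```

```text
held 312.5 271.5 54.4
```

View pics/pc_w4.png

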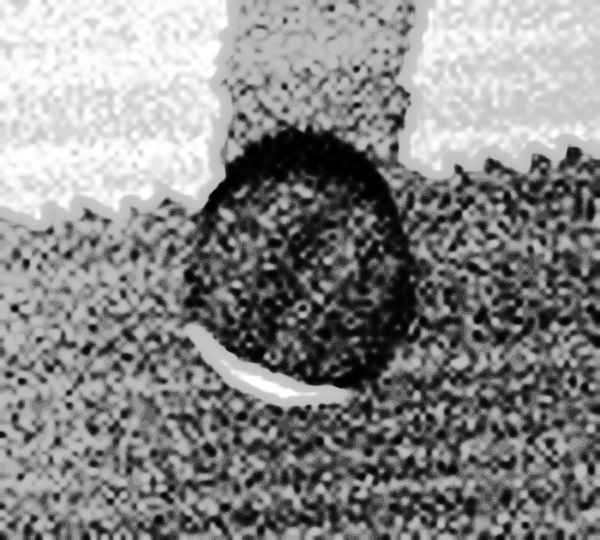

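The post's chamfer ring spans 188–415 horizontally in the crop with its bottom at 402. That puts the centre at about (318.2,142.3) in the wrist image with a radius of 18.9 px, so the post top is at z of about 0.160.

```bash
python3 - <<'E'
from h import *
import pickle
d=pickle.load(open("w4.pkl","rb"))
for z in(.155,.159,.163): p=onz(d,318.2,142.3,z); print(z,p.round(4),tool(p).round(4))
for z in(.105,.108,.111): p=onz(d,318,124,z); print("pan",z,p[:2].round(4),tool(p).round(4), [(onz(d,*b,z)-onz(d,*a,z)).round(4)[:2] for a,b in(((234,124),(402,124)),((318,38),(318,210)))])
for z in(-.004,-.0115): 
    print("held",tool(onz(d,319,268,.2304-z)).round(4), tool(onz(d,259,268,.2304-z)).round(4),tool(onz(d,379,268,.2304-z)).round(4))
E
```

```text
0.155 [0.4543 0.2158 0.155 ] [ 0.0496 -0.0002  0.0754]
0.159 [0.4549 0.2159 0.159 ] [ 0.0502 -0.0002  0.0714]
0.163 [0.4555 0.2161 0.163 ] [ 0.0509 -0.0002  0.0674]
pan 0.105 [0.4609 0.2175] [ 0.0564 -0.0002  0.1254] [array([ 0.0351, -0.1332]), array([-0.1346, -0.0355])]
pan 0.108 [0.4612 0.2176] [ 0.0568 -0.0002  0.1224] [array([ 0.0347, -0.1317]), array([-0.1331, -0.0351])]
pan 0.111 [0.4615 0.2177] [ 0.0571 -0.0002  0.1194] [array([ 0.0343, -0.1302]), array([-0.1316, -0.0347])]
held [ 0.0006  0.0001 -0.004 ] [ 0.0006 -0.0295 -0.004 ] [ 0.0005  0.0297 -0.0039]
held [ 0.0052  0.     -0.0115] [ 0.0052 -0.0279 -0.0115] [ 0.0051  0.028  -0.0115]
```

In the tool's units: 0.055 m / 0.8 = 0.0688, 0.0505 m / 0.8 = 0.0631.

```bash
python3 jog.py '0.0313 0 0.0125 0 0.05
0.0563 0 0.0375 0 0.05
0.0631 0 0.0625 0 0.05
0.0631 0 0.0688 0 0.05
0.0631 0 0.0688 0 0.05
0.0631 0 0.0688 0 0.05'
python3 w.py w5; python3 - <<'E'
from h import *
import pickle
d=pickle.load(open("w5.pkl","rb"))
cv2.imwrite("pics/w5c.png",cv2.resize(d["img"][190:340,230:410,::-1],None,fx=4,fy=4,interpolation=2))
E
```

```text
t: 5.92
tool_pos: [0.4552, 0.2171, 0.177]
eef_rot: [0.992, 0.13, 0.001, -0.0]
force: [-0.2, -0.1, -1.9]
opening: 0.0572
gripper_force: 44.2
[0.4552 0.2171 0.1769] [[0.966, 0.258, 0.002], [0.258, -0.966, 0.001], [0.002, -0.0, -1.0]] cam in tool [ 0.0848 -0.0004 -0.1416] [[-0.001, 0.945, 0.326], [1.0, 0.001, -0.001], [-0.002, 0.326, -0.945]] 318.8311205812707 318.11242904199554 197.56155454923282
```

View pics/w5c.png

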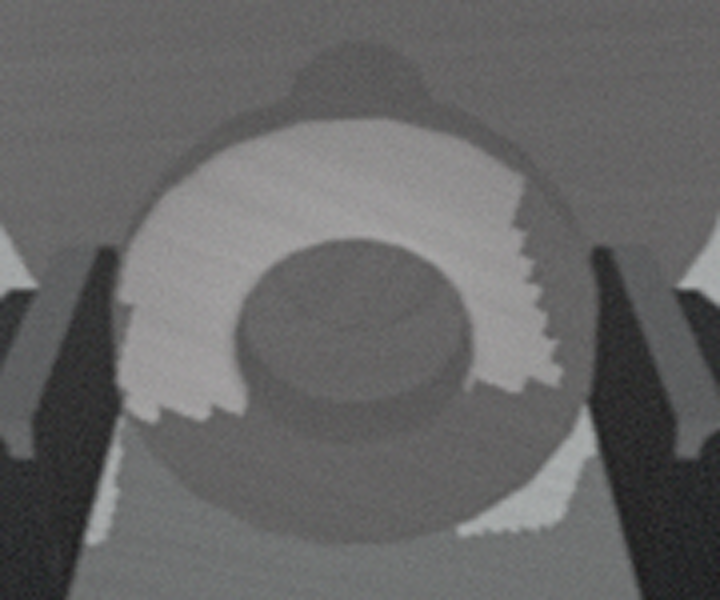

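Through the hole the post shows nearly concentric: the post is at crop column 360 and the hole at 355. Now down by feel.

In the tool's units: 0.011 m / 0.8 = 0.0138, 0.006 m / 0.8 = 0.0075.

```bash
python3 jog.py '0 0.0005 0.0075 0 0.05
0 0.0005 0.0138 0 0.05
0 0.0005 0.0138 0 0.05
0 0.0005 0.0138 0 0.05'; python3 jog.py '0 0 0.005 0 0.05
0 0 0.01 0 0.05
0 0 0.015 0 0.05
0 0 0.015 0 0.05
0 0 0.015 0 0.05'; python3 - <<'E'
from h import *
for i in range(3):
    d=arm.get_image("wrist"); s=arm.state(); print(s["force"].round(2),s["wrist_torque"].round(3),s["tool_pos"].round(4))
E
```

```text
t: 6.48
tool_pos: [0.455, 0.2167, 0.1648]
eef_rot: [0.992, 0.13, -0.0, 0.0]
force: [0.1, 0.1, -1.5]
opening: 0.0571
gripper_force: 44.2
t: 7.1
tool_pos: [0.455, 0.2167, 0.1528]
eef_rot: [0.992, 0.13, 0.0, 0.0]
force: [0.5, -0.4, -1.6]
opening: 0.0577
gripper_force: 44.2
[ 0.66 -0.48 -2.39] [-0.081 -0.094  0.052] [0.4551 0.2167 0.1529]
[ 0.88 -0.39 -1.45] [-0.082 -0.076 -0.009] [0.4551 0.2167 0.1529]
[ 0.68 -0.09 -1.6 ] [-0.025 -0.109  0.054] [0.4551 0.2167 0.1529]
```

In the tool's units: 0.016 m / 0.8 = 0.02, 0.012 m / 0.8 = 0.015.

```bash
cat > f.py <<'E'
from h import *
F=[]
for i in range(4):
    arm.get_image("wrist"); s=arm.state(); F.append(np.r_[s["force"],s["tool_pos"]])
print(np.mean(F,0).round(4),s["opening"])
E
python3 jog.py '0 0 0.005 0 0.05
0 0 0.01 0 0.05
0 0 0.015 0 0.05
0 0 0.02 0 0.05
0 0 0.02 0 0.05
0 0 0.02 0 0.05'; python3 f.py
```

```text
t: 8.0
tool_pos: [0.455, 0.2167, 0.1368]
eef_rot: [0.992, 0.13, -0.0, 0.0]
force: [0.9, -0.6, -1.4]
opening: 0.0571
gripper_force: 44.2
[ 0.5421 -0.3715 -1.4882  0.455   0.2167  0.1369] 0.057396723082712604
```

In the tool's units: 0.02 m / 0.8 = 0.025, 0.015 m / 0.8 = 0.0188.

```bash
python3 jog.py '0 0 0.0063 0 0.05
0 0 0.0125 0 0.05
0 0 0.0188 0 0.05
0 0 0.025 0 0.05
0 0 0.025 0 0.05
0 0 0.025 0 0.05'; python3 f.py; python3 jog.py '0 0 0.0038 0 0.05
0 0 0.0075 0 0.05
0 0 0.0075 0 0.05
0 0 0.0075 0 0.05'; python3 f.py
```

```text
t: 8.95
tool_pos: [0.455, 0.2167, 0.1168]
eef_rot: [0.992, 0.13, -0.0, 0.0]
force: [0.3, 0.4, -0.7]
opening: 0.0573
gripper_force: 44.2
[ 1.1001 -0.4838 -1.2106  0.455   0.2167  0.1169] 0.05724777533444492
t: 9.65
tool_pos: [0.455, 0.2168, 0.1108]
eef_rot: [0.992, 0.13, -0.0, -0.0]
force: [1.1, 0.1, -0.8]
opening: 0.057
gripper_force: 44.2
[ 1.3078  0.9815 -0.329   0.455   0.2168  0.1109] 0.057339758266601024
```

In the tool's units: 0.004 m / 0.8 = 0.005, 0.002 m / 0.8 = 0.0025.

```bash
python3 jog.py '0 0 0.0025 0 0.05
0 0 0.005 0 0.05
0 0 0.005 0 0.05
0 0 0.005 0 0.05'; python3 f.py
```

```text
t: 10.35
tool_pos: [0.455, 0.2168, 0.1068]
eef_rot: [0.992, 0.13, 0.0, 0.0]
force: [0.3, 0.9, 0.7]
opening: 0.0571
gripper_force: 44.3
[ 0.3458  0.9813 -0.0888  0.455   0.2168  0.1068] 0.05741419523228109
```

```bash
sed -i 's/range(4)/range(8)/' f.py; python3 jog.py '0 0 0.0019 0 0.05
0 0 0.0019 0 0.05
0 0 0.0019 0 0.05'; python3 f.py; python3 - <<'E'
from h import *
import pickle
d=arm.get_image("scene"); pickle.dump(d,open("s1.pkl","wb")); d=arm.get_image("wrist"); pickle.dump(d,open("w6.pkl","wb"))
# visible pan left/right extents along row through dark/bright edges
E
```

```text
t: 10.92
tool_pos: [0.455, 0.2167, 0.1053]
eef_rot: [0.992, 0.13, 0.0, 0.0]
force: [1.4, 0.8, -0.3]
opening: 0.0576
gripper_force: 44.3
[ 0.5832  1.3881 -0.1779  0.455   0.2167  0.1053] 0.05698980613925847
```

In the tool's units: 0.004 m / 0.8 = 0.005, 0.002 m / 0.8 = 0.0025.

```bash
python3 jog.py '0 0 0.0025 0 0.05
0 0 0.005 0 0.05
0 0 0.005 0 0.05
0 0 0.005 0 0.05'; python3 f.py
```

```text
t: 11.92
tool_pos: [0.4551, 0.2167, 0.1013]
eef_rot: [0.992, 0.13, 0.0, 0.0]
force: [0.7, 1.1, 0.9]
opening: 0.0575
gripper_force: 44.4
[0.6424 1.2621 0.6523 0.455  0.2167 0.1013] 0.057380757434108136
```

Careful with the scale: shifts go in shares of 0.8 m and turns go in shares of 2 pi rad. That gives: -0.003 m / 0.8 = -0.0038.

```bash
python3 jog.py '0 0 -0.0038 0 0.05
0 0 -0.0038 0 0.05
0 0 -0.0038 0 0.062
0 0 -0.0038 0 0.068
0 0 -0.0038 0 0.074
0 0 -0.0038 0 0.074'; python3 f.py;  python3 jog.py '0 0 -0.0188 0 0.074
0 0 -0.05 0 0.074
0 0 -0.1 0 0.074
-0.0375 0 -0.15 0 0.08
-0.0625 0 -0.1563 0 0.08
-0.0625 0 -0.1563 0 0.08
-0.0625 0 -0.1563 0 0.08'; python3 w.py w7;python3 f.py; python3 - <<'E'
from h import *
import pickle
ims=[pickle.load(open("w7.pkl","rb"))["img"][20:240,200:520],arm.get_image("scene")["img"][50:150,280:390]]
a=cv2.resize(ims[0],(800,550)); 
b=cv2.resize(ims[1],(275,250),interpolation=2); a[:250,-275:]=b
cv2.imwrite("pics/w7c.png",a[:,:,::-1])
E
```

```text
t: 13.08
tool_pos: [0.455, 0.2167, 0.1042]
eef_rot: [0.992, 0.13, -0.0, 0.0]
force: [0.4, -1.1, 0.5]
opening: 0.0739
gripper_force: 0.0
[ 0.1208 -0.1095 -0.0858  0.455   0.2167  0.1043] 0.073950976396571
t: 14.35
tool_pos: [0.407, 0.2039, 0.2292]
eef_rot: [0.992, 0.13, -0.0, 0.0]
force: [-0.1, -0.6, -0.9]
opening: 0.0797
gripper_force: 0.0
[0.407  0.2039 0.2288] [[0.966, 0.258, -0.001], [0.258, -0.966, -0.0], [-0.001, 0.0, -1.0]] cam in tool [ 0.0847 -0.0005 -0.142 ] [[-0.001, 0.946, 0.326], [1.0, 0.001, -0.001], [-0.002, 0.326, -0.946]] 318.8311205812707 318.11242904199554 197.56155454923282
[-0.0762 -0.1801 -0.0937  0.4069  0.2038  0.2288] 0.07970553920427456
```

View pics/w7c.png

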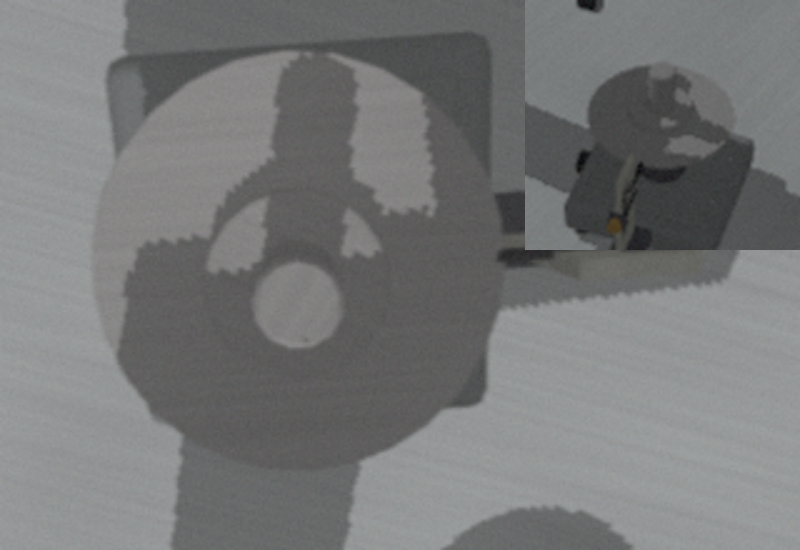

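The first washer lies flat on the pan around the post (crop (300,300)), and the pan is at rest. Now the second one.

In the tool's units: 0.312 m / 0.8 = 0.39, 0.078 m / 0.8 = 0.0975.

```bash
python3 jog.py '0.0125 0.075 0 0 0.08
0.025 0.15 0 0 0.08
0.0375 0.225 0 0 0.08
0.05 0.3 0 0 0.08
0.0688 0.39 0.05 0 0.08
0.0688 0.39 0.0975 0 0.08
0.0688 0.39 0.0975 0 0.08
0.0688 0.39 0.0975 0 0.08
0.0688 0.39 0.0975 0 0.08'; python3 w.py w8; python3 mw.py w8; python3 f.py
```

```text
t: 15.98
tool_pos: [0.5412, -0.0827, 0.154]
eef_rot: [0.991, 0.131, 0.002, 0.001]
force: [0.6, 0.2, 0.1]
opening: 0.08
gripper_force: 0.0
[ 0.5411 -0.0827  0.1537] [[0.966, 0.259, 0.004], [0.259, -0.966, -0.001], [0.003, 0.002, -1.0]] cam in tool [ 0.0849 -0.0005 -0.1418] [[-0.001, 0.945, 0.326], [1.0, 0.001, -0.001], [-0.002, 0.326, -0.945]] 318.8311205812707 318.11242904199554 197.56155454923282
[430.5 273. ] outer c [ 0.4789 -0.2195] circ 0.4751 -0.2211 r 0.0513
[318.  183.7] outer c [ 0.5417 -0.0826] circ 0.5408 -0.0829 r 0.0306
   hole [318.  184.2] [ 0.5421 -0.0825] [27.7 30. ]
[424.6 173.8] outer c [ 0.5763 -0.1754] circ 0.5753 -0.1756 r 0.0309
   hole [424.1 174.4] [ 0.5762 -0.174 ] [26.3 31. ]
[-0.09758566  0.00328916  0.15339697]
[ 0.0375 -0.0412 -0.1208  0.5405 -0.0831  0.1521] 0.08024365430515698
```

In the tool's units: 0.1505 m / 0.8 = 0.1881, 0.148 m / 0.8 = 0.185.

```bash
python3 jog.py '0.0013 0 0.0625 0 0.076
0.0013 0 0.125 0 0.076
0.0013 0 0.1625 0 0.076
0.0013 0 0.1775 0 0.076
0.0013 0 0.185 0 0.076
0.0013 0 0.1881 0 0.076
0.0013 0 0.1881 0 0.076
0.0013 0 0.1881 0 0.064' 40
python3 jog.py '0 0 0 0 0.05
0 0 0 0 0.05
0 0 0 0 0.05
0 0 0 0 0.05
0 0 -0.0063 0 0.05
0 0 -0.025 0 0.05
0 0 -0.0875 0 0.05
0 0 -0.1625 0 0.05
0 0 -0.2375 0 0.05
0 0 -0.285 0 0.05'; python3 w.py w9; python3 f.py
```

```text
t: 17.42
tool_pos: [0.5418, -0.0833, 0.0017]
eef_rot: [0.992, 0.13, 0.001, 0.0]
force: [-0.0, 0.2, 0.4]
opening: 0.064
gripper_force: 0.0
t: 18.68
tool_pos: [0.5417, -0.0833, 0.2336]
eef_rot: [0.992, 0.13, 0.002, 0.001]
force: [-0.3, 0.3, -1.8]
opening: 0.058
gripper_force: 43.6
[ 0.5429 -0.0835  0.2385] [[0.966, 0.258, 0.012], [0.258, -0.966, -0.003], [0.011, 0.006, -1.0]] cam in tool [ 0.0845 -0.0007 -0.136 ] [[-0.001, 0.943, 0.332], [1.0, 0.0, 0.002], [0.002, 0.332, -0.943]] 318.8311205812707 318.11242904199554 197.56155454923282
[-0.2792  0.3687 -2.2221  0.5412 -0.0832  0.2289] 0.05797147881564551
```

In the tool's units: -0.3122 m / 0.8 = -0.3903, -0.23 m / 0.8 = -0.2875.

```bash
python3 jog.py '-0.0013 -0.0688 0 0 0.05
-0.0025 -0.1375 0 0 0.05
-0.0038 -0.2125 0 0 0.05
-0.005 -0.2875 0 0 0.05
-0.0063 -0.3625 0 0 0.05
-0.0069 -0.3903 0.0125 0 0.05
-0.0069 -0.3903 0.0375 0 0.05
-0.0069 -0.3903 0.0688 0 0.05
-0.0069 -0.3903 0.0813 0 0.05
-0.0069 -0.3903 0.0813 0 0.05';python3 jog.py '0 0 0 0 0.05
0 0 0 0 0.05'; python3 f.py
```

```text
t: 20.38
tool_pos: [0.4551, 0.2168, 0.1631]
eef_rot: [0.992, 0.13, -0.001, 0.0]
force: [-0.6, -0.2, -2.0]
opening: 0.0576
gripper_force: 43.7
t: 20.62
tool_pos: [0.4559, 0.2172, 0.1648]
eef_rot: [0.992, 0.13, 0.001, -0.0]
force: [0.5, -0.6, -1.6]
opening: 0.0578
gripper_force: 43.7
[-0.0622 -0.0998 -1.5354  0.4556  0.2171  0.1641] 0.05790034410441366
```

In the tool's units: 0.023 m / 0.8 = 0.0288, 0.019 m / 0.8 = 0.0238.

```bash
python3 jog.py '0 0 0.0075 0 0.05
0 0 0.0138 0 0.05
0 0 0.0188 0 0.05
0 0 0.0238 0 0.05
0 0 0.0288 0 0.05
0 0 0.0288 0 0.05
0 0 0.0288 0 0.05'; python3 f.py; python3 jog.py '0 0 0.005 0 0.05
0 0 0.01 0 0.05
0 0 0.01 0 0.05'; python3 f.py
```

```text
t: 21.9
tool_pos: [0.4556, 0.217, 0.141]
eef_rot: [0.992, 0.13, 0.0, 0.0]
force: [2.1, -0.5, -1.7]
opening: 0.0578
gripper_force: 43.8
[ 2.3403 -0.0914 -0.9039  0.4556  0.217   0.1409] 0.0577240697123084
t: 22.68
tool_pos: [0.4555, 0.2171, 0.1325]
eef_rot: [0.992, 0.13, 0.0, 0.0]
force: [3.4, -0.0, -0.3]
opening: 0.0579
gripper_force: 43.9
[ 2.7289  0.2315 -0.1667  0.4555  0.2171  0.1329] 0.05763116257268157
```

Side force in +x: the hole is rubbing the post, so I'll shift +x a little.

In the tool's units: 0.001 m / 0.8 = 0.0013, 0.0007 m / 0.8 = 0.0009.

```bash
python3 jog.py '0.0009 0 0 0 0.05
0.0013 0 0 0 0.05
0.0013 0 0 0 0.05'; python3 f.py
```

```text
t: 23.45
tool_pos: [0.456, 0.2173, 0.1323]
eef_rot: [0.992, 0.13, -0.001, 0.0]
force: [0.1, 0.6, -1.5]
opening: 0.0579
gripper_force: 43.7
[ 0.0779  0.1008 -1.4564  0.4563  0.2173  0.1326] 0.05766798364280378
```

In the tool's units: 0.015 m / 0.8 = 0.0188, 0.012 m / 0.8 = 0.015.

```bash
python3 jog.py '0.0005 0 0.005 0 0.05
0.0005 0 0.01 0 0.05
0.0005 0 0.015 0 0.05
0.0005 0 0.0188 0 0.05
0.0005 0 0.0188 0 0.05
0.0005 0 0.0188 0 0.05'; python3 f.py; python3 jog.py '0 0 0.0031 0 0.05
0 0 0.0063 0 0.05
0 0 0.0063 0 0.05'; python3 f.py; python3 jog.py '0 0 0.0031 0 0.05
0 0 0.005 0 0.05
0 0 0.005 0 0.05'; python3 f.py
```

```text
t: 24.6
tool_pos: [0.4569, 0.2174, 0.1179]
eef_rot: [0.992, 0.13, 0.0, -0.0]
force: [-0.5, 0.3, -1.7]
opening: 0.0577
gripper_force: 43.7
[ 0.0245 -0.0231 -1.7846  0.4569  0.2174  0.1179] 0.05768871100065351
t: 25.38
tool_pos: [0.4567, 0.2174, 0.1125]
eef_rot: [0.992, 0.13, -0.0, 0.0]
force: [0.6, 0.4, -0.4]
opening: 0.0579
gripper_force: 43.8
[-0.2923 -0.1791 -0.8933  0.4568  0.2174  0.1128] 0.05725180252095989
t: 26.15
tool_pos: [0.4569, 0.2174, 0.1087]
eef_rot: [0.992, 0.13, 0.0, 0.0]
force: [-0.2, 0.1, -0.7]
opening: 0.0577
gripper_force: 43.8
[ 0.277   0.255  -0.3188  0.4569  0.2174  0.1088] 0.057822783149535734
```

Clean contact, with onset at a TCP height of about 0.117. I'll go down to balance and let go.

In the tool's units: 0.002 m / 0.8 = 0.0025.

```bash
python3 jog.py '0 0 0.0025 0 0.05
0 0 0.0025 0 0.05
0 0 0.0025 0 0.062
0 0 0.0025 0 0.068
0 0 0.0025 0 0.074
0 0 0.0025 0 0.074'; python3 f.py;  python3 jog.py '0 0 -0.0188 0 0.074
0 0 -0.05 0 0.074
0 0 -0.1 0 0.05
0 0 -0.1 0 0.03
0 0 -0.1 0 0
0 0 -0.1 0 0
0 0 -0.1 0 0
0 0 -0.1 0 0'; python3 f.py
```

```text
t: 27.3
tool_pos: [0.4568, 0.2174, 0.1068]
eef_rot: [0.992, 0.13, 0.0, 0.0]
force: [-1.0, -0.2, -0.5]
opening: 0.074
gripper_force: 0.0
[-0.0065  0.0372  0.15    0.4568  0.2174  0.1068] 0.07416502005819361
t: 28.7
tool_pos: [0.4567, 0.2174, 0.1863]
eef_rot: [0.992, 0.13, -0.0, 0.0]
force: [-0.5, 0.7, 0.4]
opening: -0.0
gripper_force: 0.0
[ 0.1621  0.044  -0.3485  0.4568  0.2174  0.1867] -0.0002339758545731247
```

Now I'll probe the post top gently with shut fingers to read how far the pan has sunk (post top = 0.172 − sink).

In the tool's units: 0.031 m / 0.8 = 0.0388, 0.026 m / 0.8 = 0.0325.

```bash
python3 jog.py '0 0 0.0188 0 0
0 0 0.0325 0 0
0 0 0.0388 0 0
0 0 0.0388 0 0
0 0 0.0388 0 0' | head -2; python3 f.py
python3 jog.py '0 0 0.0038 0 0
0 0 0.0075 0 0
0 0 0.0075 0 0' |head -1; python3 f.py
python3 jog.py '0 0 0.0025 0 0
0 0 0.005 0 0
0 0 0.005 0 0' |head -1; python3 f.py
python3 jog.py '0 0 0.0025 0 0
0 0 0.005 0 0
0 0 0.005 0 0' |head -1; python3 f.py
```

```text
t: 29.72
tool_pos: [0.457, 0.2175, 0.1561]
[-0.1398  0.0623 -0.0264  0.4569  0.2175  0.1561] -5.001003138382247e-05
t: 30.5
[-0.0891 -0.0068 -0.0269  0.4568  0.2174  0.1498] -0.0001027119514668801
t: 31.28
[-0.3326 -0.0118  0.1716  0.4568  0.2174  0.1458] 0.00021199376659977677
t: 32.05
[-0.1308  0.2684  0.9442  0.4569  0.2174  0.1418] -0.00014132621575977156
```

Contact onset is at z of about 0.147, so the pan has sunk about 25 mm, short of the mark at 29 mm. A third washer is needed, bringing it to about 35 mm, which is within range. I'll take the one at (0.491,−0.213), which is clear of the brush.

In the tool's units: 0.424 m / 0.8 = 0.53, 0.41 m / 0.8 = 0.5125.

```bash
python3 jog.py '0 0 -0.05 0 0.01
0 0 -0.1063 0 0.03
-0.0125 0.0625 -0.1063 0 0.06
-0.025 0.1375 -0.1063 0 0.08
-0.0375 0.2125 -0.1063 0 0.08
-0.05 0.2875 -0.1063 0 0.08
-0.0625 0.3625 -0.1063 0 0.08
-0.075 0.4375 -0.0875 0 0.08
-0.0975 0.5125 -0.05 0 0.08
-0.0975 0.53 -0.0131 0 0.08'; python3 jog.py '0 0 0 0 0.08
0 0 0 0 0.08
0 0 0 0 0.08
0 0 0 0 0.08' | head -1; python3 f.py; python3 w.py w10 | cut -c1-30; python3 mw.py w10
```

```text
t: 33.7
tool_pos: [0.4903, -0.2154, 0.1516]
eef_rot: [0.992, 0.128, 0.0, 0.0]
force: [1.0, 0.4, -0.3]
opening: 0.0801
gripper_force: 0.0
t: 34.2
[-0.269   0.0712 -0.2529  0.4909 -0.2122  0.1527] 0.07982859524494879
[ 0.4908 -0.2124  0.1523] [[0.
[318.2 182.7] outer c [ 0.4921 -0.212 ] circ 0.4912 -0.212 r 0.0306
   hole [318.1 182.9] [ 0.4927 -0.2117] [27.6 30.2]
[302.2  78.1] outer c [ 0.5765 -0.1758] circ 0.5753 -0.176 r 0.0302
   hole [302.3  79.4] [ 0.5755 -0.1762] [33.7 35.5]
[-0.01495647 -0.1085826   0.15228376]
```

In the tool's units: 0.151 m / 0.8 = 0.1888, 0.001 m / 0.8 = 0.0013.

```bash
python3 jog.py '0.0013 0 0.0625 0 0.076
0.0013 0 0.125 0 0.076
0.0013 0 0.1625 0 0.076
0.0013 0 0.1775 0 0.076
0.0013 0 0.185 0 0.076
0.0013 0 0.1888 0 0.076
0.0013 0 0.1888 0 0.076
0.0013 0 0.1888 0 0.064' 40
python3 jog.py '0 0 0 0 0.05
0 0 0 0 0.05
0 0 0 0 0.05
0 0 0 0 0.05
0 0 -0.0063 0 0.05
0 0 -0.025 0 0.05
0 0 -0.0875 0 0.05
0 0 -0.1625 0 0.05
0 0 -0.2375 0 0.05
0 0 -0.285 0 0.05'; python3 f.py
```

```text
t: 35.65
tool_pos: [0.4922, -0.2124, 0.0021]
eef_rot: [0.992, 0.13, 0.001, 0.0]
force: [0.3, 0.3, -0.5]
opening: 0.0641
gripper_force: 0.0
t: 36.9
tool_pos: [0.4921, -0.2123, 0.234]
eef_rot: [0.992, 0.13, 0.002, 0.001]
force: [1.0, 0.0, -1.6]
opening: 0.0569
gripper_force: 43.7Traceback (most recent call last):
  File "f.py", line 4, in <module>
    arm.get_image("wrist"); s=arm.state(); F.append(np.r_[s["force"],s["tool_pos"]])
    ~~~~~~~~~~~~~^^^^^^^^^
ValueError: 200 camera calls are used up
```

The camera budget is used up, so I'll finish by force alone.

In the tool's units: -0.424 m / 0.8 = -0.53, 0.065 m / 0.8 = 0.0813.

```bash
python3 jog.py '0.0125 -0.0688 0 0 0.05
0.025 -0.1375 0 0 0.05
0.0375 -0.2125 0 0 0.05
0.05 -0.2875 0 0 0.05
0.0688 -0.3625 0 0 0.05
0.0813 -0.4375 0 0 0.05
0.0963 -0.5125 0 0 0.05
0.0963 -0.53 0 0 0.05
0.0963 -0.53 0.0375 0 0.05
0.0963 -0.53 0.075 0 0.05' >/dev/null;python3 jog.py '0 0 0 0 0.05
0 0 0 0 0.05
0 0 0 0 0.05
0 0 0 0 0.05'
```

```text
t: 39.0
tool_pos: [0.4572, 0.2175, 0.1703]
eef_rot: [0.992, 0.13, 0.001, -0.0]
force: [-0.3, -0.2, -1.4]
opening: 0.0566
gripper_force: 43.9
```

In the tool's units: 0.034 m / 0.8 = 0.0425, 0.03 m / 0.8 = 0.0375.

```bash
python3 jog.py '0 0 0.0125 0 0.05
0 0 0.0225 0 0.05
0 0 0.0275 0 0.05
0 0 0.0325 0 0.05
0 0 0.0375 0 0.05
0 0 0.0425 0 0.05
0 0 0.0425 0 0.05
0 0 0.0425 0 0.05'; for i in 1 2 3; do python3 jog.py '0 0 0 0 0.05' | grep force: ; done
```

```text
t: 40.0
tool_pos: [0.4569, 0.2174, 0.1354]
eef_rot: [0.992, 0.13, 0.0, 0.0]
force: [0.3, 0.8, -1.0]
opening: 0.057
gripper_force: 43.9
force: [0.2, 0.1, -1.7]
gripper_force: 43.9
force: [-0.0, 0.7, -1.9]
gripper_force: 43.9
force: [0.0, 0.2, -1.1]
gripper_force: 43.9
```

In the tool's units: 0.016 m / 0.8 = 0.02, 0.012 m / 0.8 = 0.015.

```bash
python3 jog.py '0 0 0.005 0 0.05
0 0 0.01 0 0.05
0 0 0.015 0 0.05
0 0 0.02 0 0.05
0 0 0.02 0 0.05
0 0 0.02 0 0.05'; for i in 1 2 3; do python3 jog.py '0 0 0 0 0.05' | grep " force:\|^force" ; done;  python3 jog.py '0 0 0.0038 0 0.05
0 0 0.0075 0 0.05
0 0 0.0113 0 0.05
0 0 0.0113 0 0.05
0 0 0.0113 0 0.05';for i in 1 2 3 4 5; do python3 jog.py '0 0 0 0 0.05' | grep ^force ; done
```

```text
t: 41.12
tool_pos: [0.4569, 0.2174, 0.1194]
eef_rot: [0.992, 0.13, 0.0, 0.0]
force: [-0.2, -1.0, -0.5]
opening: 0.0568
gripper_force: 43.9
force: [0.9, -0.3, -1.0]
force: [-0.7, -0.3, -1.9]
force: [0.3, 1.0, -1.4]
t: 42.12
tool_pos: [0.4567, 0.2173, 0.1103]
eef_rot: [0.992, 0.13, -0.0, 0.0]
force: [-0.6, -1.4, -0.6]
opening: 0.0571
gripper_force: 44.0
force: [-0.5, -0.1, 0.1]
force: [-0.6, -0.9, -0.6]
force: [-0.1, -0.2, -0.5]
force: [0.3, 0.2, -1.2]
force: [-1.6, 0.3, -0.4]
```

In the tool's units: 0.0035 m / 0.8 = 0.0044, 0.002 m / 0.8 = 0.0025.

```bash
python3 jog.py '0 0 0.0025 0 0.05
0 0 0.0044 0 0.05
0 0 0.0044 0 0.05
0 0 0.0044 0 0.062
0 0 0.0044 0 0.068
0 0 0.0044 0 0.074
0 0 0.0044 0 0.074'; python3 jog.py '0 0 -0.0188 0 0.074
0 0 -0.05 0 0.074
0 0 -0.1 0 0.05
0 0 -0.1 0 0.03
0 0 -0.1 0 0
0 0 -0.1 0 0
0 0 -0.1 0 0
0 0 -0.1 0 0'
```

```text
t: 43.62
tool_pos: [0.4568, 0.2174, 0.1068]
eef_rot: [0.992, 0.13, 0.0, 0.0]
force: [-0.1, 0.3, 0.3]
opening: 0.074
gripper_force: 0.0
t: 44.62
tool_pos: [0.4567, 0.2173, 0.1863]
eef_rot: [0.992, 0.13, -0.0, 0.0]
force: [1.0, 0.5, 0.1]
opening: -0.0001
gripper_force: 0.0
```

In the tool's units: 0.045 m / 0.8 = 0.0563, 0.042 m / 0.8 = 0.0525.

```bash
python3 jog.py '0 0 0.025 0 0
0 0 0.0438 0 0
0 0 0.0525 0 0
0 0 0.0563 0 0
0 0 0.0563 0 0
0 0 0.0563 0 0' | grep "^force\|tool"; for i in 1 2 3 4 5; do python3 jog.py '0 0 0 0 0' | grep ^force ; done;  python3 jog.py '0 0 0.0038 0 0
0 0 0.0075 0 0
0 0 0.0113 0 0
0 0 0.0113 0 0
0 0 0.0113 0 0'| grep "^force\|tool";for i in 1 2 3 4 5 6 7 8; do python3 jog.py '0 0 0 0 0' | grep ^force ; done; python3 jog.py '0 0 -0.0375 0 0
0 0 -0.1 0 0
0 0 -0.125 0 0
0 0 -0.125 0 0'
```

```text
tool_pos: [0.4571, 0.2175, 0.1423]
force: [1.0, -0.7, 0.2]
force: [-0.2, -0.3, 0.9]
force: [-0.3, -0.1, -0.7]
force: [0.6, -0.1, 0.3]
force: [-0.7, -1.0, -0.6]
force: [0.0, -0.8, -0.7]
tool_pos: [0.4567, 0.2174, 0.1328]
force: [-0.5, 0.5, 1.4]
force: [-1.2, -0.6, 1.7]
force: [-1.4, -0.9, 0.4]
force: [-0.8, 0.2, 1.7]
force: [0.3, -0.9, 0.1]
force: [-0.2, 0.1, 1.3]
force: [-1.1, -0.2, 1.5]
force: [-0.3, 0.2, 1.3]
force: [-1.3, -0.0, 1.2]
t: 48.12
tool_pos: [0.4575, 0.2177, 0.2343]
eef_rot: [0.992, 0.13, 0.002, -0.0]
force: [0.2, -0.0, -0.5]
opening: 0.0
gripper_force: 0.0
```

```bash
python3 jog.py '0 0 0 0 0
0 0 0 0 0
0 0 0 0 0
0 0 0 0 0' | head -1; python3 -c "
from station import arm
print(arm.finish_job())"
```

```text
t: 48.62
the job is handed in; nothing more can be done
None
```

I put three washers on the post one at a time and handed the job in at about 48.6 s; a force probe of the post put the pan about 32–35 mm down (mark at 29 mm), and the fourth washer stayed on the mat, but the camera calls had run out, so the third washer's seating was checked by force only, and the hand-in returned no verdict.

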